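# Lift the wire instrument basket out of its gated dock

### The arm

A 6-joint arm with a two-finger parallel gripper is mounted at the origin on a cart in front of the work surface, level with it; the furniture and walls round the work are solid. World frame = base frame: x ahead of the robot, y to its left, z up, the work surface at z = 0. Lengths are in m, angles in rad, forces in N, time in s.
With the tool pointing down it reaches from about 0.25 to 0.8 m from the base axis. Payload 8.5 kg.
Tool frame: the origin (TCP) lies at the very end of the fingers, on their centre line; the grasp point (between the pads) lies grip_depth behind it (grip_depth is the distance from the TCP to the grasp point, in m); z points along the fingers, y is the line along which they close (so a half turn about z gives the same grasp; the last joint's range is limited). The gripper opens to 85 mm and grips with 20 to 120 N. Pads are 22 mm wide; open, the fingers measure 114 mm over their backs; the gripper's body (76 mm by 85 mm) begins 54 mm behind the grasp point. The pads swing forward as they close: fully open they stand 13 mm farther back than shut.
Start: joints at [1.258, 0.238, -0.013, 1.319, 0, 1.571], TCP at [0.162, 0.499, 0.231] pointing down, gripper open.
Joint ranges: [-2.66, 2.66], [-1.03, 1.9], [-1.14, 1.46], [-1.82, 2.27], [-1.45, 1.34], [-3.14, 3.14]. Speed limits (rad/s): [2.22, 2.22, 2.79, 3.14, 3.14, 3.14].

### API

Orientations are given as a 3x3 rotation matrix whose columns are the frame's x, y, z axes.
In Python, from bench import observe, camera, camera_model, hand_in, masks_of, tip_of, grip_depth gives the robot as it stands. The module is installed in compiled form; this text tells all that it offers.
- The arm moves only by the shell command python3 -m pendant 'ROWS'. ROWS is text: rows parted by semicolons, each of 5 numbers parted by spaces: the opening, from 0 (shut) to 1 (fully open), then the shift along the world's x, y, z normalised to -1 to 1, where 1 is 600 mm, then the turn about the world's z normalised to -1 to 1, where 1 is 60 degrees. A call has 1 to 10 rows; each row is the pose to reach, as a shift and turn from the pose commanded when the call began; what a row does not reach only later rows make up. A row lasts 1/8 s, in which the tool goes at most 62.5 mm and 10.7 degrees, less where a joint would pass 70% of its speed; a pose out of reach is approached as far as the arm can. A call with a number of a shift or a turn outside -1 to 1 is refused whole. A call with a gripper value outside its range is refused whole. The fingers move at their own pace and stop on an object; the grip force is fixed at half the most. Time passes only in rows, so rows that repeat a pose let the fingers close. It gives the time, the measured TCP pose, the force, the opening and the grip force at its end, in the units of the state.
- observe(): the state, without advancing time (a new reading comes with each control period).
- camera(name): name is "side" or "top" or "wrist"; returns the picture (400x640x3 uint8, red, green, blue); there is no depth.
- camera_model(name): a dict with "fx", "fy", "cx", "cy" (pixels), "k1" (the pictures are not rectified: a ray, as slopes to the right and down, at radius r is drawn at 1 + k1 r^2 times it, then the intrinsics apply), "R" (3x3) and "t" (3): a world point X has camera coordinates R X + t; the wrist camera has in their place "tool_from_camera" (4x4, takes a point from camera to tool coordinates, whose origin is the TCP and whose axes are the flange's). Camera axes: x right, y down, z forward; pixel columns grow to the right and rows downward; lengths in m; the calibration is good to about 2 mm. A picture is of the moment at which its call begins: read the wrist's pose just before it. camera_model takes no time and is no camera call.
- hand_in(): hands the job in; it is judged then, once.
Trained networks look in the newest picture that a camera, given by its name, has taken for a name from the list of things; names that differ only in an ending like _2 or _b are one class to them, and where a whole thing is asked for, a point or a joint stands for the part that bears it (a point fixed in the world has none). Each returns a list of dicts, best first, with "p" (0 to 1); they miss things now and then, are a little off and sometimes report something else, mostly with a low value. They report only what shows in the picture. A call takes as long as a camera call. They do not tell look-alikes from the thing itself.
- masks_of(camera, label): "mask" (400x640 bool, what is visible of it).
- tip_of(camera, label): "point" ([x, y, z] in m, in world coordinates, good to about 4 mm: a listed point, or the origin of a listed thing).
The state is a dict: "time": time; "joint_pos": joint angles; "joint_vel": joint speeds; "effort": joint torques, N m; "ee_pos": TCP position; "eef_rot": TCP orientation; "wrist_force": force on the tool from outside, world axes, zero at the start; "wrist_torque": the same for the moment, N m; "finger_gap": finger opening in m; "grip_force": force on a finger pad.
Only numpy, scipy, OpenCV 4.12 (cv2) and the standard library are available. Lean on these libraries where they do the work, as an engineer would, in place of code of your own. Each camera call takes 0.05 s, during which the arm holds its last target. There are 200 camera calls.

### The job

The wire basket is locked into its blue dock by the lip of the dock's front gate: pull the gate by its yellow tab, down towards the robot, until it lies fully open. Then take the basket by its black handle, lift it straight up and hold it steady and level above the dock with its floor about 15 cm over the dock, the lidded cup and the steel pot still standing in it, and finish while holding it there. Leave the other things on the worktop where they are.

Things in the scene. Friction and masses are not known exactly. Their poses are not given: they have to be found in the camera images.
- dock: Fixed dock on the worktop, 126 x 190 mm: an 8 mm steel base plate (the basket stands on it) with blue guide walls 44 mm high on both sides and at the back, and a gate in front. Origin: centre of its underside, on the worktop. Its x axis points from the gate to the back wall, y along the gate to the left, z up. Position and yaw (up to 0.3 rad either way) vary.
- gate (a joint): Bottom-hinged front gate of the dock. 0 = upright (shut), positive = top swung down towards the robot side (dock -x), stop at 1.5 rad = fully open, almost flat. Starts within 0.12 of upright. The hinge is stiff (friction about 0.11 N m, no spring or latch): the gate stays where it is left; about 1.5 N at the tab moves it.
- gate_hinge (a point): Middle of the gate's hinge line, which runs along dock y; 60 mm in front of the dock's centre (dock -x) and 12 mm above the worktop. It has the dock's axes.
- gate_tab (a point): Point inside the yellow tab, 80 mm from the hinge line; turns with the gate (z away from the hinge, x to the basket side when shut). Tab 60 mm wide (y), 10 mm thick (x, centred), 46 to 98 mm from the hinge line. Across its foot, 46 to 50 mm from the hinge line, a steel lip reaches 19 mm inwards over the basket rim. Pinch the tab from above or pull it with fingertips behind it, above the lip.
- basket: Loose basket of steel wire, 100 (x) x 170 (y) x 45 mm, with a steel wire hoop handle along y across its middle, about 0.3 kg empty. Origin: centre of its underside, z up; it stands in the dock with the dock's axes, its underside 8 mm above the worktop, about 5 mm free on each side. Floor 3 mm thick, walls 3 mm.
- basket_grip (a point): Middle of the basket handle's black sleeve, 115 mm above the basket's underside. The sleeve is 100 mm long (basket y), 12 mm thick (x) and 16 mm high (z); pinch it from above across its thickness. Under it are 34 mm free above the cup.
- cup: White sample cup with a white screw lid (closed, fixed), 69 mm wide and 70 mm high, standing loose in one half of the basket. Origin: centre of its underside.
- steel_pot: Small open steel pot, 59 mm wide and 38 mm high, standing loose in the other half of the basket. Origin: centre of its underside. Which half is which varies.
- blue_tape: Bystander: blue roll of tape lying flat, 69 mm wide, 19 mm high, to the left of the work. Origin: centre of its underside.
- blade_carton: Bystander: small white and orange carton, 48 x 92 x 43 mm, to the left of the work. Origin: centre of its underside.
- minute_timer: Bystander: small white timer with round buttons, 68 x 62 x 22 mm, to the right of the work. Origin: centre of its underside.
- label_roll: Bystander: white label roll lying flat, 61 mm wide, 38 mm high, to the right. Origin: centre of its underside.
Mind the look-alikes: they are no part of the job. Of the things like the cup, leave any that is pink; of the rest the larger one is meant.

How it is judged:
By the outcome, as a careful person would: the job done as asked, in the order asked, and still so for the second after the job is handed in, while the arm keeps its last pose, push and grip.
It also fails if it takes over 53 s, if anything falls off the work surface, if the arm or the gripper's body presses on something with over 40 N, if the wrist force passes 120 N, or if a joint passes its speed limit or range.

## Working session

There is one attempt and no reset: what is moved stays moved. The work goes in short steps, Python scripts to look and compute and a shell command to move; the robot and the scene stay as the last step left them, time stands still between calls to the robot, and variables do not carry over. Pictures are saved under pics/ and viewed, at most 10 in all, crops included, and the job is handed in when it is done.

```bash
mkdir -p pics
cat > h.py <<'E'
import numpy as np, cv2
from bench import *
def show(cams,name):
    ims=[cv2.cvtColor(camera(c),cv2.COLOR_RGB2BGR) for c in cams]
    for c,i in zip(cams,ims): cv2.imwrite(f'pics/{name}_{c}.png',i)
def model(c,obs=None):
    m=camera_model(c)
    if 'R' in m: return m
    T=np.array(m['tool_from_camera']); W=np.eye(4); W[:3,:3]=obs['eef_rot']; W[:3,3]=obs['ee_pos']
    I=np.linalg.inv(W@T); m=dict(m); m['R']=I[:3,:3]; m['t']=I[:3,3]; return m
def ray(m,uv):
    k=m['k1']; d=np.array([(uv[0]-m['cx'])/m['fx'],(uv[1]-m['cy'])/m['fy']]); s=d.copy()
    for _ in range(20): s=d/(1+k*(s@s))
    R=np.array(m['R']); o=-R.T@np.array(m['t']); v=R.T@np.r_[s,1]; return o,v/np.linalg.norm(v)
def tri(rs):
    A=sum(np.eye(3)-np.outer(v,v) for o,v in rs); b=sum((np.eye(3)-np.outer(v,v))@o for o,v in rs)
    return np.linalg.solve(A,b)
def proj(m,X):
    c=np.array(m['R'])@X+np.array(m['t']); s=c[:2]/c[2]; s=s*(1+m['k1']*(s@s)); return np.array([m['fx']*s[0]+m['cx'],m['fy']*s[1]+m['cy']])
def cen(mk):
    ys,xs=np.nonzero(mk); return np.array([xs.mean(),ys.mean()])
E
python3 - <<'E'
from h import *
np.set_printoptions(precision=3,suppress=True)
show(['side','top'],'a'); 
a=np.vstack([cv2.imread('pics/a_side.png'),cv2.imread('pics/a_top.png')]); cv2.imwrite('pics/a.png',cv2.resize(a,(480,600),interpolation=cv2.INTER_AREA))
for c in ['side','top']:
  for l in ['gate_tab','basket_grip','gate_hinge','dock','cup','steel_pot']:
    for r in tip_of(c,l)[:3]: print(c,l,round(r['p'],2),np.array(r['point']))
  for l in ['gate_tab','basket_grip','cup']:
    for r in masks_of(c,l)[:3]: print(c,l,'mask',round(r['p'],2),cen(r['mask']),r['mask'].sum())
o=observe();print(o['time'],grip_depth() if callable(grip_depth) else grip_depth,o['eef_rot'])
E
```

```text
side gate_tab 0.62 [0.516 0.025 0.093]
side basket_grip 0.76 [0.583 0.033 0.122]
side gate_hinge 0.88 [0.526 0.024 0.012]
side dock 0.72 [0.581 0.035 0.003]
side cup 0.65 [ 0.59  -0.008  0.01 ]
side cup 0.65 [ 0.541 -0.133 -0.001]
side cup 0.54 [ 0.641 -0.155 -0.006]
side steel_pot 0.7 [0.572 0.078 0.009]
side gate_tab mask 0.63 [339.717 223.075] 187
side basket_grip mask 0.85 [317.248 226.925] 456
side cup mask 0.82 [324.344 216.396] 323
side cup mask 0.72 [350.706 204.665] 245
side cup mask 0.66 [326.184 192.341] 381
top gate_tab 0.79 [0.516 0.021 0.089]
top basket_grip 0.76 [0.581 0.034 0.122]
top cup 0.91 [ 0.639 -0.157 -0.001]
top cup 0.76 [ 0.59  -0.004  0.009]
top cup 0.7 [ 0.542 -0.139 -0.003]
top steel_pot 0.52 [0.575 0.076 0.01 ]
top gate_tab mask 0.64 [310.258 228.614] 500
top basket_grip mask 0.97 [303.179 206.578] 1719
top cup mask 0.87 [368.2   222.447] 320
top cup mask 0.79 [375.871 188.187] 513
top cup mask 0.69 [319.473 205.098] 450
1.0 0.0187 [[-0.951  0.308 -0.   ]
 [ 0.308  0.951 -0.   ]
 [-0.    -0.    -1.   ]]
```

View pics/a_top.png

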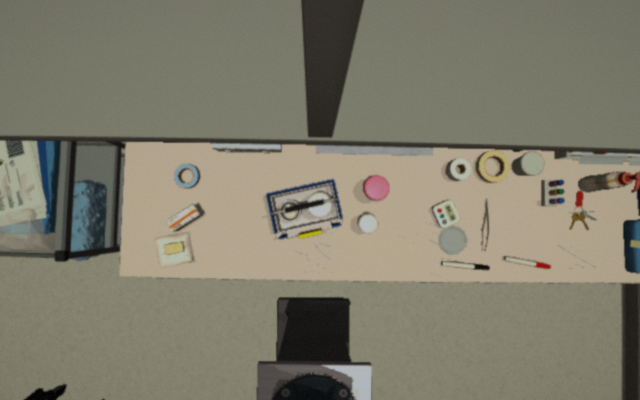

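View pics/a_side.png

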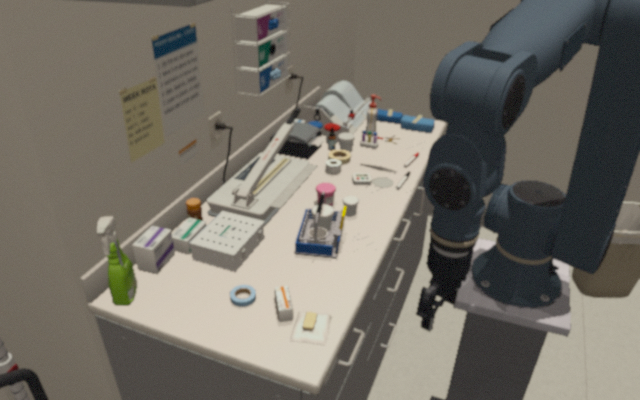

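Top view: the basket in its dock is at (305,208), with the yellow tab at (310,233) and the handle sleeve at (305,206). Cup candidates are the white cup in the basket at (319,205), the pink one at (376,188) and a smaller white one at (368,222). I choose the one in the basket. In the side view the basket is at (318,230). Next I'll check this in a crop and measure the yaw and heights.

Run:
```python
from h import *
np.set_printoptions(precision=3,suppress=True)
t=cv2.imread('pics/a_top.png'); s=cv2.imread('pics/a_side.png')
c=np.hstack([cv2.resize(t[165:255,255:395],(560,360),interpolation=3),cv2.resize(s[175:265,290:350],(240,360),interpolation=3)])
cv2.imwrite('pics/crop.png',c)
P={}
for n,im,(x0,y0,x1,y1) in [('top',t,(255,165,350,250)),('side',s,(290,180,350,265))]:
    m=model(n); h=cv2.cvtColor(im,cv2.COLOR_BGR2HSV); roi=np.zeros(h.shape[:2],bool); roi[y0:y1,x0:x1]=1
    y=roi&(abs(h[...,0].astype(int)-28)<6)&(h[...,1]>150)&(h[...,2]>120)
    k=roi&(h[...,2]<45)
    n_,l,st,_=cv2.connectedComponentsWithStats(k.astype(np.uint8))
    i=1+np.argsort(-st[1:,4])[:3]; print(n,'yellow',cen(y),y.sum(),'black',[(cen(l==j),st[j]) for j in i])
    P[n]=(m,cen(y),cen(l==i[0]))
    if n=='top':
        for mk,z in [(y,.1),(l==i[0],.131)]:
            ys,xs=np.nonzero(mk); W=np.array([(lambda o,v:o+v*(z-o[2])/v[2])(*ray(m,p)) for p in zip(xs,ys)])[:,:2]
            u,S,V=np.linalg.svd(W-W.mean(0)); d=V[0]*np.sign(V[0][1]); print('yaw',np.arctan2(-d[0],d[1]),W.mean(0),np.ptp(W@d))
for j,nm in [(1,'tab'),(2,'sleeve')]: print(nm,tri([ray(P[c][0],P[c][j]) for c in P]))
print(camera_model('wrist'))
for c in P: print(c,[proj(P[c][0],np.array(q)) for q in ([.582,.034,.123],[.516,.022,.091])])
```

```text
top yellow [309.866 233.768] 82 black [(array([303.112, 205.552]), array([286, 201,  37,  10, 134], dtype=int32)), (array([283.5, 235. ]), array([282, 235,   4,   1,   4], dtype=int32)), (array([332.5, 224. ]), array([332, 224,   2,   1,   2], dtype=int32))]
yaw 0.23757984181178332 [0.514 0.02 ] 0.057455991189305486
yaw 0.23250523002080037 [0.584 0.037] 0.09180208238400381
side yellow [343.512 213.209] 43 black [(array([321.059, 199.882]), array([320, 196,   3,   9,  17], dtype=int32)), (array([319., 208.]), array([319, 207,   1,   3,   3], dtype=int32))]
tab [0.513 0.019 0.1  ]
sleeve [0.581 0.036 0.14 ]
{'fx': 312.039179100682, 'fy': 312.039179100682, 'cx': 320.87707990714364, 'cy': 198.76107791472856, 'k1': -0.03641345481215211, 'tool_from_camera': array([[ 0.001, -0.952, -0.307,  0.079],
       [ 1.   ,  0.   ,  0.001,  0.   ],
       [-0.   , -0.307,  0.952, -0.143],
       [ 0.   ,  0.   ,  0.   ,  1.   ]])}
top [array([304.548, 206.498]), array([308.978, 232.754])]
side [array([320.264, 204.171]), array([342.127, 215.884])]
```

View pics/crop.png

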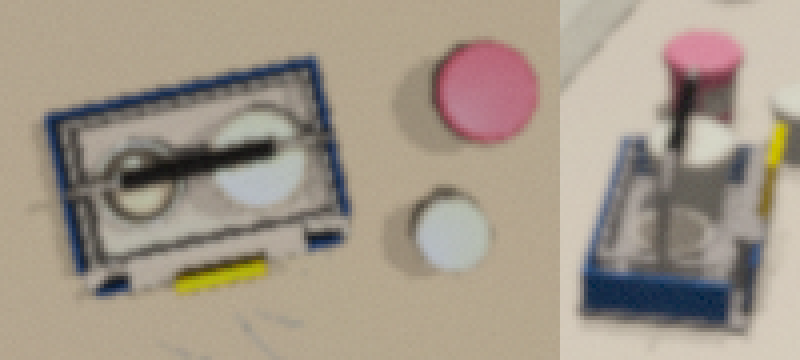

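The crop confirms it: the white cup in the basket is clearly larger than the white one on the worktop, and the gate is shut with the tab in front. Yaw is about 0.235. The sleeve is at about (0.582, 0.036), and the tab at about (0.514, 0.020, 0.10). I'll hook the tab with shut fingers, so I'm moving to above the gap first.

```bash
python3 -m pendant '0 .643 -.783 0 -.977; 0 .643 -.783 0 -.977; 0 .643 -.783 0 -.977; 0 .643 -.783 0 -.977; 0 .643 -.783 0 -.977; 0 .643 -.783 0 -.977; 0 .643 -.783 0 -.977; 0 .643 -.783 0 -.977; 0 .643 -.783 0 -.977; 0 .643 -.783 0 -.977'; python3 -m pendant '0 0 0 0 0; 0 0 0 0 0'
python3 - <<'E'
from h import *
np.set_printoptions(precision=4,suppress=True)
o=observe(); im=cv2.cvtColor(camera('wrist'),cv2.COLOR_RGB2BGR); cv2.imwrite('pics/w1.png',im)
print(o['time'],o['ee_pos'],np.array(o['eef_rot'])[:,1],o['wrist_force'],o['joint_pos'])
for l in ['gate_tab','basket_grip','gate_hinge']:
    for r in tip_of('wrist',l)[:2]: print(l,r['p'],np.array(r['point']))
m=model('wrist',o)
for q in ([.582,.036,.131],[.514,.020,.108]): print(proj(m,np.array(q)))
E
```

```text
time: 2.25
ee_pos: [0.5487, 0.0273, 0.2312]
eef_rot: [[-0.231, 0.973, 0.0], [0.973, 0.231, -0.0], [-0.0, 0.0, -1.0]]
wrist_force: [0.7, 0.9, -0.3]
finger_gap: -0.0002
grip_force: 0.0
time: 2.5
ee_pos: [0.5469, 0.0298, 0.231]
eef_rot: [[-0.232, 0.973, -0.001], [0.973, 0.232, 0.0], [0.0, -0.001, -1.0]]
wrist_force: [-0.8, 0.4, -0.1]
finger_gap: -0.0005
grip_force: 0.0
2.5 [0.5469 0.0298 0.231 ] [ 0.9727  0.2322 -0.0009] [-0.7803  0.3623 -0.1005] [0.0542 0.2782 0.0408 1.3344 0.0002 1.3907]
gate_tab 0.85 [0.5135 0.0177 0.0906]
basket_grip 0.7 [0.5844 0.035  0.1246]
[364.1438 201.9133]
[282.3142 193.4382]
```

View pics/w1.png

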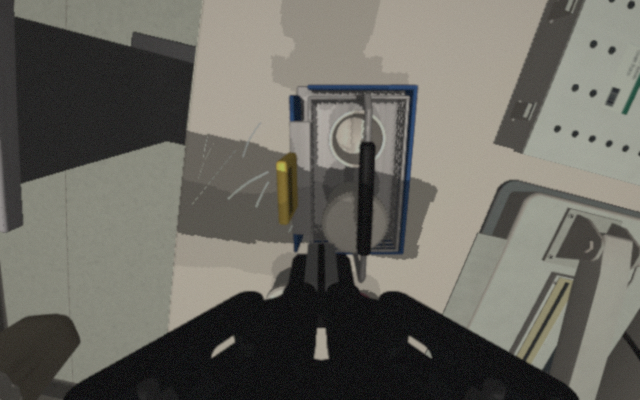

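The wrist view shows the sleeve at (366,198) and the tab at (287,188), with the fingers in the gap between them. Both match the measurements to within about 3 mm. Descending into the gap.

```bash
python3 -m pendant '0 .004 0 -.08 0; 0 .004 0 -.16 0; 0 .004 0 -.2 0; 0 .004 0 -.237 0; 0 .004 0 -.237 0; 0 .004 0 -.237 0'
python3 - <<'E'
from h import *
p=np.array(observe()['ee_pos']); d=p[:2]-[.584,.036]; c,s=np.cos(.235),np.sin(.235); print(p,'dock',d@[c,s],d@[-s,c])
x0=d@[c,s]
for x,z in [(-.0635,.087),(-.0866,.0808),(-.1074,.0675),(-.1248,.0482),(-.1369,.0235),(-.139,.019)]:
    print(np.round(np.r_[(x-x0)*c,(x-x0)*s,z-p[2]]/.6,3))
E
```

```text
time: 3.45
ee_pos: [0.5501, 0.0301, 0.0901]
eef_rot: [[-0.233, 0.972, 0.001], [0.972, 0.233, 0.0], [-0.0, 0.001, -1.0]]
wrist_force: [0.1, -0.4, 0.8]
finger_gap: -0.0003
grip_force: 0.0
[0.55008919 0.03014115 0.09009092] dock -0.03434294441626166 0.002198080703434843
[-0.047 -0.011 -0.005]
[-0.085 -0.02  -0.015]
[-0.118 -0.028 -0.038]
[-0.147 -0.035 -0.07 ]
[-0.166 -0.04  -0.111]
[-0.17  -0.041 -0.118]
```

```bash
python3 -m pendant '0 -.025 -.006 -.003 0; 0 -.047 -.011 -.005 0; 0 -.066 -.016 -.01 0; 0 -.085 -.02 -.015 0; 0 -.102 -.024 -.026 0; 0 -.118 -.028 -.038 0; 0 -.118 -.028 -.038 0'
python3 - <<'E'
from h import *
show(['wrist','side'],'g1')
a=cv2.imread('pics/g1_wrist.png'); b=cv2.imread('pics/g1_side.png')[170:270,270:400]
cv2.imwrite('pics/g1.png',np.hstack([cv2.resize(a[:,120:520],(400,400)),cv2.resize(b,(390,400)[:2])]))
E
```

```text
time: 4.32
ee_pos: [0.4774, 0.0127, 0.0655]
eef_rot: [[-0.233, 0.973, -0.002], [0.973, 0.233, -0.0], [0.0, -0.002, -1.0]]
wrist_force: [1.1, 0.4, -0.1]
finger_gap: -0.0001
grip_force: 0.0
```

View pics/g1.png

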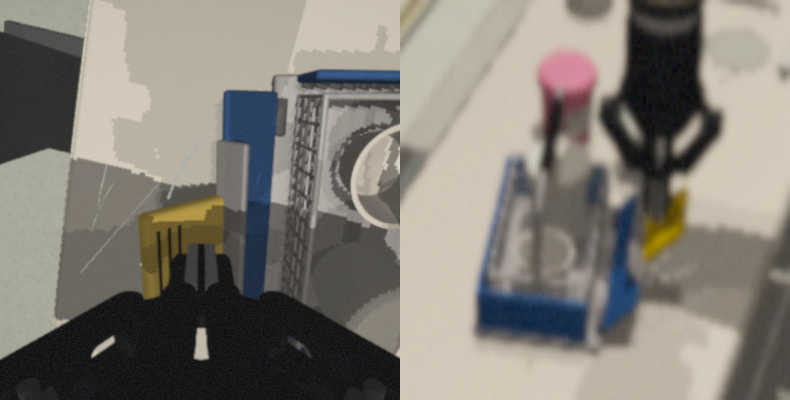

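The gate is about half open, with the fingertips on the tab (about (200,245) in the left half) and clear of the lip. Continuing down.

```bash
python3 -m pendant '0 -.015 -.004 -.015 0; 0 -.029 -.007 -.032 0; 0 -.039 -.01 -.052 0; 0 -.048 -.012 -.068 0; 0 -.049 -.012 -.075 0; 0 -.049 -.012 -.075 0;0 -.049 -.012 -.075 0'; python3 -m pendant '0 0 0 -.004 0; 0 0 0 -.004 0'
```

```text
time: 5.3
ee_pos: [0.4485, 0.0054, 0.0223]
eef_rot: [[-0.233, 0.973, -0.001], [0.973, 0.233, -0.001], [-0.0, -0.001, -1.0]]
wrist_force: [-9.8, -1.4, 27.5]
finger_gap: 0.0003
grip_force: 13.3
time: 5.55
ee_pos: [0.4486, 0.0055, 0.0217]
eef_rot: [[-0.233, 0.973, 0.0], [0.973, 0.233, -0.001], [-0.001, 0.0, -1.0]]
wrist_force: [-18.0, -1.5, 58.9]
finger_gap: -0.0001
grip_force: 28.8
```

The force rose sharply at the tab, so the gate is at its stop. Retreating up to above the sleeve and checking.

```bash
python3 -m pendant '0 0 0 .1 0; 0 0 0 .2 0; .5 0 0 .3 0; .5 .1 .022 .3 0; .5 .2 .045 .3 0;.5 .225 .051 .3 0;.5 .225 .051 .3 0;.5 .225 .051 .3 0'
python3 - <<'E'
from h import *
np.set_printoptions(precision=4,suppress=True)
o=observe(); show(['wrist','side','top'],'g2')
a=cv2.imread('pics/g2_wrist.png'); b=cv2.imread('pics/g2_side.png')[170:270,270:400]
cv2.imwrite('pics/g2.png',np.hstack([cv2.resize(a[:,120:520],(400,400)),cv2.resize(b,(390,400))]))
print(o['ee_pos'],o['finger_gap'])
for c in ['wrist','side','top']:
  for l in ['basket_grip','gate_tab']:
    for r in tip_of(c,l)[:1]: print(c,l,r['p'],np.array(r['point']))
m=model('wrist',o); print(proj(m,np.array([.584,.036,.131])))
k=(a.max(2)<40).astype(np.uint8); k[230:]=0
n,l,st,ce=cv2.connectedComponentsWithStats(k[:,250:450]); i=np.argsort(-st[1:,4])[:3]+1; print(st[i],ce[i]+[250,0])
E
```

```text
time: 6.55
ee_pos: [0.5835, 0.0361, 0.1985]
eef_rot: [[-0.233, 0.973, -0.001], [0.973, 0.233, -0.0], [0.0, -0.001, -1.0]]
wrist_force: [0.0, -0.1, 0.2]
finger_gap: 0.0425
grip_force: 0.0
[0.5835 0.0361 0.1985] 0.04246175129086716
wrist basket_grip 0.62 [0.5826 0.0359 0.125 ]
wrist gate_tab 0.65 [ 0.4431 -0.0004  0.0158]
side basket_grip 0.62 [0.5845 0.0323 0.1222]
side gate_tab 0.86 [0.4441 0.0068 0.0179]
[321.4958 213.6605]
[[  63  145   17   85 1216]
 [  14  225    7    5   19]] [[321.4827 187.1982]
 [267.5263 226.1579]]
```

View pics/g2.png

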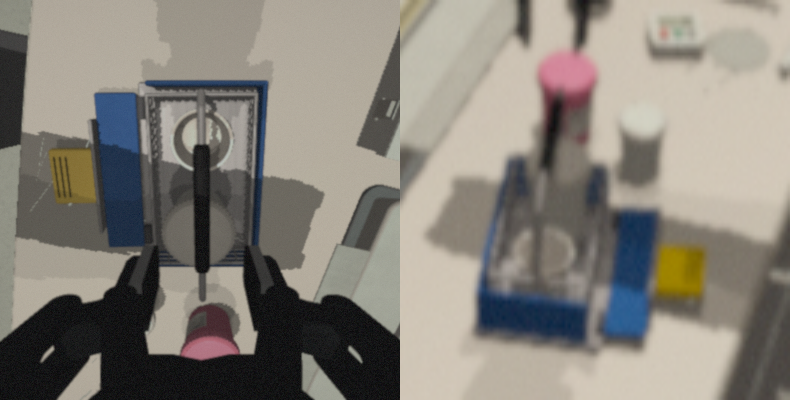

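The gate lies flat, with the tab at z ≈ 0.017, as expected at its stop. The sleeve is at column 321, centred between the open fingers. Descending to grasp.

```bash
python3 -m pendant '.5 0 .002 -.08 0; .5 0 .002 -.14 0; .5 0 .002 -.158 0; .5 0 .002 -.158 0; 0 0 .002 -.158 0; 0 0 .002 -.158 0; 0 0 .002 -.158 0; 0 0 .002 -.158 0; 0 0 .002 -.158 0'
```

```text
time: 8.12
ee_pos: [0.5846, 0.0374, 0.1052]
eef_rot: [[-0.233, 0.973, 0.001], [0.973, 0.233, -0.0], [-0.0, 0.001, -1.0]]
wrist_force: [-4.0, -0.6, 7.1]
finger_gap: 0.0114
grip_force: 60.3
```

Gripped at 11.4 mm. Lifting slowly by a small amount first.

```bash
python3 -m pendant '0 0 0 .008 0; 0 0 0 .018 0; 0 0 0 .03 0; 0 0 0 .042 0; 0 0 0 .05 0; 0 0 0 .05 0; 0 0 0 .05 0'
python3 - <<'E'
from h import *
o=observe(); print(o['wrist_force'],o['wrist_torque'])
show(['wrist','side'],'l1')
a=cv2.imread('pics/l1_wrist.png'); b=cv2.imread('pics/l1_side.png')[150:270,265:395]
cv2.imwrite('pics/l1.png',np.hstack([a[:,120:520],cv2.resize(b,(390,400))]))
E
```

```text
time: 9.0
ee_pos: [0.5844, 0.0375, 0.1339]
eef_rot: [[-0.233, 0.973, -0.0], [0.973, 0.233, -0.0], [0.0, -0.0, -1.0]]
wrist_force: [-0.5, 0.2, -5.0]
finger_gap: 0.0109
grip_force: 58.6
[-0.46134353  0.21810617 -5.00651039] [ 0.08264733 -0.02760117 -0.03456663]
```

View pics/l1.png

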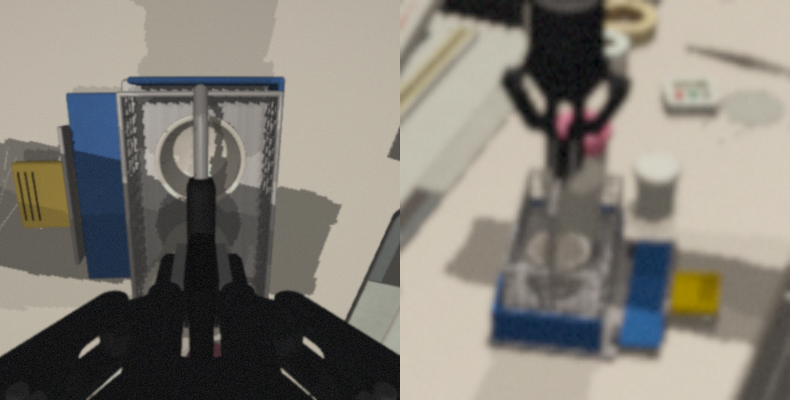

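The basket is rising level with the pot and cup in it, and there's about 5 N on the wrist. Lifting slowly on to a 15 cm rise.

```bash
python3 -m pendant '0 0 0 .01 0; 0 0 0 .03 0; 0 0 0 .055 0; 0 0 0 .08 0; 0 0 0 .105 0; 0 0 0 .13 0; 0 0 0 .155 0; 0 0 0 .178 0; 0 0 0 .193 0; 0 0 0 .201 0'; python3 -m pendant '0 0 0 0 0;0 0 0 0 0;0 0 0 0 0;0 0 0 0 0;0 0 0 0 0;0 0 0 0 0;0 0 0 0 0;0 0 0 0 0'
python3 - <<'E'
from h import *
np.set_printoptions(precision=4,suppress=True)
o=observe(); print(o['wrist_force'],o['wrist_torque'],o['joint_vel'])
show(['wrist','side','top'],'l2')
a=cv2.imread('pics/l2_wrist.png'); b=cv2.imread('pics/l2_side.png')[130:270,250:390]
cv2.imwrite('pics/l2.png',np.hstack([a[:,120:520],cv2.resize(b,(400,400))]))
for c in ['wrist','side','top']:
  for l in ['basket','cup','steel_pot','gate_tab','basket_grip']:
    for r in tip_of(c,l)[:2]: print(c,l,round(r['p'],2),np.array(r['point']))
E
```

```text
time: 10.35
ee_pos: [0.5846, 0.0375, 0.2552]
eef_rot: [[-0.233, 0.973, 0.0], [0.973, 0.233, -0.0], [-0.0, 0.0, -1.0]]
wrist_force: [0.3, -0.3, -4.8]
finger_gap: 0.0108
grip_force: 58.6
time: 11.35
ee_pos: [0.5845, 0.0375, 0.2547]
eef_rot: [[-0.233, 0.973, -0.0], [0.973, 0.233, -0.0], [-0.0, -0.0, -1.0]]
wrist_force: [0.4, 0.7, -5.0]
finger_gap: 0.0108
grip_force: 58.6
[ 0.3549  0.6614 -4.9727] [ 0.0589 -0.0492 -0.0188] [ 0.0005 -0.0019  0.0011  0.0025  0.0009  0.0007]
wrist cup 0.91 [ 0.5969 -0.0032  0.1592]
wrist cup 0.27 [0.576  0.0809 0.1638]
wrist steel_pot 0.96 [0.5766 0.0758 0.1622]
wrist gate_tab 0.68 [0.4441 0.0025 0.0167]
wrist basket_grip 0.88 [0.5808 0.0366 0.2752]
side basket 0.87 [0.5813 0.0357 0.1568]
side cup 0.6 [ 0.5403 -0.1355  0.0012]
side steel_pot 0.55 [0.5709 0.0784 0.1583]
side basket_grip 0.82 [0.5813 0.0347 0.2697]
top cup 0.85 [ 0.6427 -0.16   -0.0016]
top cup 0.73 [ 0.5428 -0.138  -0.0002]
top gate_tab 0.27 [ 0.6994 -0.3958  0.0027]
```

View pics/l2.png

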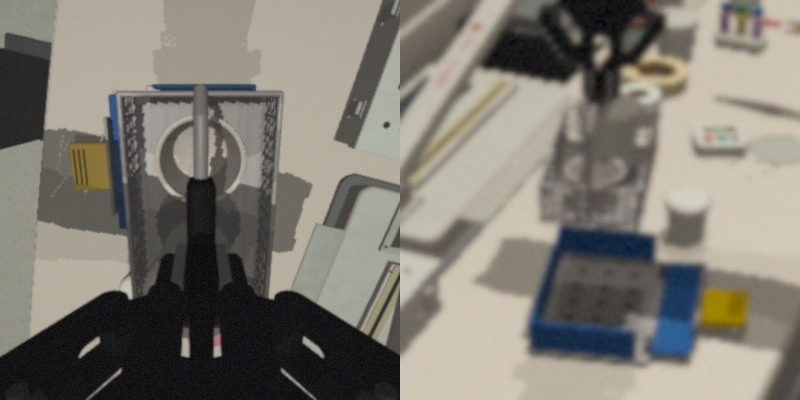

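The basket hangs level and steady with its underside at about z = 0.157. The cup and pot are still in it, the gate is still open, and the neighbouring things are where they were. Handing in.

```bash
python3 -c "
from bench import hand_in
print(hand_in())"
```

```text
the job is handed in; nothing more can be done
None
```

The job is handed in: the gate lies fully open, and the basket is held level about 15 cm above the dock with the cup and pot still standing in it; the verdict was not shown.

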